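# Open the push-to-open spares locker

## Task

Get the small white spares locker open without gripping or lifting anything: first slide the spare knob that stands in front of the locker's door aside along the worktop, still standing, to where the door cannot reach it. Then press the handle-less door in near its free edge and let go, so that its push catch springs it ajar, and push it on from behind that edge with a finger until it stands square to the locker's front. The door must not hit the knob, nothing is to be pinched between the fingers, and everything else stays where it is.

Things in the scene. Friction and masses are not known exactly. Their poses are not given: they have to be found in the camera images.
- locker: the white locker, fixed: 125 mm deep (x), 200 mm wide (y), 165 mm high; origin at the middle of its underside, x from the front straight back, y along the front from the door's free edge to the hinge (robot's left), z up
- door_hinge (a point): fixed point of the locker on the door's vertical hinge axis, level with the door's top edge (162 mm above the worktop). Its axes are the locker's; its own yz plane is the locker's front plane. The locker's left side is 9.5 mm to the left of this point, its right side 190.5 mm to the right
- door_corner (a point): top corner of the door at its free edge, on the outer face; moves with the door. The door is a plain white panel without a handle, let in flush with the front: 180 mm from hinge to free edge, 139 mm high (lower edge 23 mm above the worktop), 12 mm thick; the top board starts behind it
- door_middle (a point): middle of the door panel (half-way through its thickness, width and height); moves with the door. Its axes: x through the panel from the outer to the inner face, y from the free edge towards the hinge, z up
- locker_door (a joint): angle of the door about its vertical hinge at the left, rad: 0 shut and flush, grows as the free edge swings out towards the robot, 1.57 square to the front, stop at 1.6. It can be pressed in past flush to a stop at -0.066 (12 mm at the free edge). The hinge is slightly stiff (0.06 N m): the door stays where it is left
- push_catch (a joint): travel of the push catch, m: a white spring tongue under the locker's top, behind the door, 104.5 mm from the hinge. 0 latched, -0.007 pressed to the end, 0.048 sprung out. Press the door in to its stop (10 mm at 150 mm from the hinge, 3 to 5 N) and let go: within a second it pushes the door out to about 0.45 rad. A short press leaves it latched; pressing it firmly home again relatches it
- knob_middle (a point): middle (half-way up) of the spare setting knob, a squat ribbed cylinder 57 mm across and 51 mm high, 0.04 kg, loose, standing upright on the worktop in front of the door, within reach of the door's swing
- spare_knob: the same knob; its origin is at the middle of its underside
- tape_roll: roll of tape, 56 mm across, 19 mm high, lying on the locker's top towards the back; loose; a bystander, its origin at the middle of its underside
- beaker_2: small clear beaker, 46 mm across, 60 mm high, standing close to the right side of the locker; loose; a bystander, its origin at the middle of its underside
- marker_1: felt pen, 136 mm long, 13 mm high, lying in front and to the right of the locker; loose; a bystander, its origin at the middle of its underside
- tweezers: steel tweezers, 124 mm long, 10 mm high, lying near the front edge of the worktop; loose; a bystander, its origin at the middle of its underside
- screwdriver_1: screwdriver, 200 mm long, 22 mm high, lying near the front edge, to the right; loose; a bystander, its origin at the middle of its underside
- spanner_1: spanner, 142 mm long, 8 mm high, lying at the left, towards the back; loose; a bystander, its origin at the middle of its underside
- pipette_ball: rubber pipette ball, 82 mm long, 70 mm high, at the left edge of the worktop; loose; a bystander, its origin at the middle of its underside
Mind the look-alikes: they are no part of the job. Several things look just like the spare_knob: the one meant starts nearest to the robot's base.

How it is judged (in metres and radians):
On the way, in this order (a step that is already met when the one before it is completed fails the run):
1. the knob has been slid aside, standing, to where the door cannot reach it, with the door still shut ((horizontal distance between knob_middle and door_hinge above 0.215 m or y of knob_middle in the frame of door_hinge above 0.05 m) and angle between knob_middle's own z axis and vertical below 0.15 rad and height (world z) of knob_middle below 0.032 m and value of joint locker_door below 0.05 rad), for 0.2 s.
2. the catch has been pressed and let go: it has sprung out and the door stands ajar (value of joint push_catch above 0.04 m and value of joint locker_door above 0.3 rad), for 0.2 s.
3. the door has been swung wide open (value of joint locker_door above 1.2 rad), for 0.2 s.
At the end, for the whole second after the job is handed in: Door open by more than 1.2 rad (69 degrees) and at rest, catch sprung out (over 40 mm), knob upright (within 0.15 rad) and at rest on the worktop out of the door's reach: its middle over 215 mm from the hinge axis, or over 50 mm to the hinge's left in the locker's frame (value of joint locker_door above 1.2 rad and value of joint push_catch above 0.04 m and velocity of joint locker_door between -0.05 and 0.05 rad/s and (horizontal distance between knob_middle and door_hinge above 0.215 m or y of knob_middle in the frame of door_hinge above 0.05 m) and angle between knob_middle's own z axis and vertical below 0.15 rad and height (world z) of knob_middle below 0.032 m and linear speed of spare_knob below 0.02 m/s); the robot touches nothing.
It fails at once if the knob is lifted or tipped over (height (world z) of knob_middle above 0.045 m or angle between knob_middle's own z axis and vertical above 0.6 rad).
It fails at once if the knob is pinched between the fingers (horizontal distance between the grasp point and knob_middle below 0.02 m and height (world z) of the grasp point below 0.06 m and contact force between the fingers and spare_knob above 0.5 N).
It fails at once if the door is pinched between the fingers (x of the grasp point in the frame of door_middle between -0.008 and 0.008 m and y of the grasp point in the frame of door_middle between -0.1 and 0.09 m and z of the grasp point in the frame of door_middle between -0.073 and 0.072 m and contact force between the fingers and locker_door above 0.5 N).
It fails at once if the door hits the knob (contact force between locker_door and spare_knob above 0.3 N).
It fails at once if another thing is moved by more than 20 mm (distance of any of tape_roll, beaker_2, marker_1, tweezers, screwdriver_1, spanner_1, pipette_ball from where it was at the start of the episode above 0.02 m).
It also fails if it takes over 61 s, if anything falls off the work surface, if the arm or the gripper's body presses on something with over 40 N, if the wrist force passes 120 N, or if a joint passes its speed limit or range.

## Robot

A 7-joint arm with a two-finger parallel gripper is mounted at the origin on a cart in front of the work surface, level with it; the furniture and walls round the work are solid. World frame = base frame: x ahead of the robot, y to its left, z up, the work surface at z = 0. Lengths are in mm, angles in rad, forces in N, time in s.
With the tool pointing down it reaches from about 400 to 850 mm from the base axis. Payload 4.5 kg.
Tool frame: the origin (TCP) lies at the very end of the fingers, on their centre line; the grasp point (between the pads) lies 19 mm behind it; z points along the fingers, y is the direction in which the jaws open and shut (so a half turn about z gives the same grasp; the last joint's range is limited). The gripper opens to 88 mm and grips with 3 to 60 N. Pads are 18 mm wide; open, the fingers measure 123 mm over their backs; the gripper's body (75 mm by 187 mm) begins 45 mm behind the grasp point.
Start: joints at [-1.079, 0.689, -0.195, 1.565, 0.157, 0.902, -0.215], TCP at [276.221, 560.677, 205.643] pointing down, gripper open.
Joint ranges: [-3.01, 3.01], [-0.46, 2.08], [-1.47, 1.51], [0.13, 2.56], [-1, 4.14], [0.04, 2.09], [-2.66, 2.66]. Speed limits (rad/s): [2.57, 2.57, 3.14, 3.14, 3.14, 3.14, 3.14].

## Interface

Orientations are given as [roll, pitch, yaw] about the fixed x, y, z axes, in that order (R = Rz(yaw) Ry(pitch) Rx(roll)).
In Python, from workcell import observe, snapshot, hand_in gives the robot as it stands.
- The arm moves only by the tool step_arm, never from a script. Its argument "targets" is a list of rows, each a list of 3 entries, a list of its own where there are three numbers: the shift along the tool's x, y, z in cm, then the turn, a rotation vector about the tool's x, y, z in rad, then the gripper command: -1 is shut, 1 is fully open, values between are in proportion. A call has exactly 5 rows; each row shifts and turns the commanded pose from where the row before left it, along the tool's axes as they then stand; what a row does not reach is not made up. A row lasts 1/12 s, in which the tool goes at most 41.7 mm and 7.16 degrees, less where a joint would pass 70% of its speed; a pose out of reach is approached as far as the arm can. A call is refused whole if a number of a shift passes 4.17 or a number of a turn 0.125, either way. A call with a gripper value outside its range is refused whole. The fingers move at their own pace and stop on an object; the grip force is fixed at half the most. Time passes only in rows, so rows that do not move let the fingers close, or fill a call up. It gives the time, the measured TCP pose, the force and the opening at its end, in the units of the state.
- observe(): the state, without advancing time (a new reading comes with each control period).
- snapshot(name): name is "side" or "top" or "wrist"; returns a dict with "color" (384x512x3 uint8, blue, green, red), "intrinsics" (3x3 intrinsics, pixels), "k1" (the pictures are not rectified: a ray, as slopes to the right and down, at radius r is drawn at 1 + k1 r^2 times it, then the intrinsics apply), "pose" (4x4, takes a point from camera to world coordinates). Camera axes: x right, y up, looking along -z (the intrinsics and any distortion apply to the point x, -y, -z); pixel columns grow to the right and rows downward; lengths in mm; the calibration is good to about 2 mm. A picture is of the moment at which its call begins. There is no depth.
- hand_in(): hands the job in, once; it reports no verdict.
The state is a dict: "clock": time; "q": joint angles; "joint_velocities": joint speeds; "joint_torque": joint torques, N m; "tool_pos": TCP position; "orientation": TCP orientation; "wrist_force": force on the tool from outside, world axes, zero at the start; "wrist_torque": the same for the moment, N m; "gripper_width": finger opening in mm.
Only numpy, scipy, OpenCV 4.12 (cv2) and the standard library are available. Lean on these libraries where they do the work, as an engineer would, in place of code of your own. Each camera call takes 0.05 s, during which the arm holds its last target.

## Working session

There is one attempt and no reset: what is moved stays moved. The work goes in short steps, Python scripts to look and compute and a tool call to move; the robot and the scene stay as the last step left them, time stands still between calls to the robot, and variables do not carry over. Pictures are saved under pics/ and viewed, and the job is handed in when it is done.

Besides the shell and the picture viewer there is one more tool, called after "Emit:" in YAML: its name, and indented under it one key for each argument. step_arm: Moves the arm, as the interface text tells. Its arguments: {"type":"object","properties":{"targets":{"type":"array"}},"required":["targets"]}

```bash
ls; mkdir -p pics
python3 - <<'E'
from workcell import observe, snapshot
import cv2,numpy as np
np.set_printoptions(precision=4,suppress=True)
print(observe())
for n in("side","top","wrist"):
    s=snapshot(n); cv2.imwrite(f"pics/{n}0.png",s["color"]); print(n,s["intrinsics"],s["k1"],s["pose"])
E
```

```text
pics
{'clock': 0.0, 'q': array([-1.0792,  0.69  , -0.1945,  1.5663,  0.1573,  0.9025, -0.2151]), 'joint_velocities': array([-0.0008, -0.0001,  0.0003, -0.0025,  0.0004, -0.0001,  0.0008]), 'joint_torque': array([ -0.0007, -52.7563,  -1.2672, -15.3433,  -0.0527,   0.0065,
         0.0002]), 'tool_pos': array([275.9899, 559.9874, 204.8165]), 'orientation': array([-3.1398,  0.0002,  2.6839]), 'wrist_force': array([ 0.4036,  1.0178, -0.0568]), 'wrist_torque': array([-0.0305,  0.0325,  0.0403]), 'gripper_width': 88.30743809187977}
side [[422.977    0.     260.6154]
 [  0.     422.977  187.9412]
 [  0.       0.       1.    ]] -0.007471000542745036 [[    0.9592     0.1589    -0.234    218.8068]
 [   -0.2825     0.5786    -0.7651 -1006.533 ]
 [    0.0138     0.8        0.5999   923.3081]
 [    0.         0.         0.         1.    ]]
top [[450.7116   0.     254.6308]
 [  0.     450.7116 194.6064]
 [  0.       0.       1.    ]] 0.00733957897557713 [[  -0.0294    0.9971   -0.0696  403.7619]
 [  -0.9994   -0.0305   -0.0147    2.0478]
 [  -0.0168    0.0692    0.9975 1568.9867]
 [   0.        0.        0.        1.    ]]
wrist [[297.5217   0.     255.2602]
 [  0.     297.5217 196.0247]
 [  0.       0.       1.    ]] -0.06301952048872062 [[  0.4424  -0.8665  -0.2311 217.7694]
 [  0.8968   0.4271   0.1154 589.0442]
 [ -0.0013  -0.2583   0.9661 383.5204]
 [  0.       0.       0.       1.    ]]
```

View pics/side0.png

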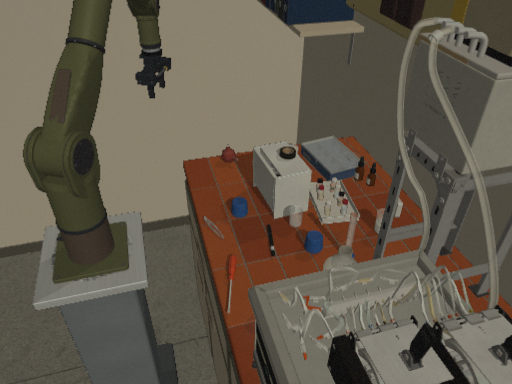

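View pics/top0.png

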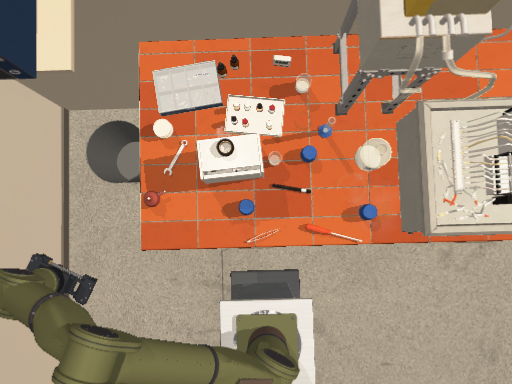

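View pics/wrist0.png

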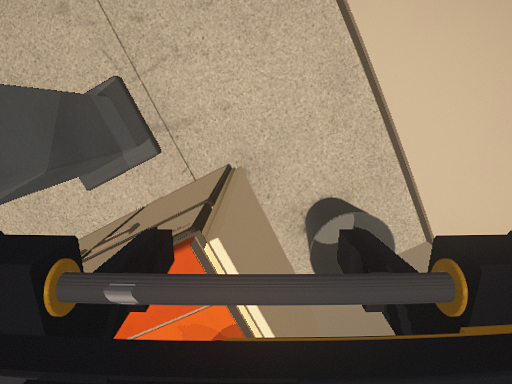

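```bash
cat > h.py <<'E'
import numpy as np,cv2
np.set_printoptions(precision=4,suppress=True)
def ray(s,u,v):
    K=s["intrinsics"];k=s["k1"]
    d=np.array([(u-K[0,2])/K[0,0],(v-K[1,2])/K[1,1]])
    x=d.copy()
    for _ in range(20): x=d/(1+k*(x@x))
    P=s["pose"]; return P[:3,3],P[:3,:3]@np.array([x[0],-x[1],-1.])
def onz(s,u,v,z):
    o,d=ray(s,u,v); return o+d*(z-o[2])/d[2]
def proj(s,p):
    P=s["pose"];c=P[:3,:3].T@(np.asarray(p,float)-P[:3,3])
    x=np.array([c[0],-c[1]])/-c[2]; x=x*(1+s["k1"]*(x@x)); K=s["intrinsics"]
    return np.array([K[0,0]*x[0]+K[0,2],K[1,1]*x[1]+K[1,2]])
def tri(sa,a,sb,b):
    o1,d1=ray(sa,*a);o2,d2=ray(sb,*b);d1/=np.linalg.norm(d1);d2/=np.linalg.norm(d2)
    t=np.linalg.lstsq(np.c_[d1,-d2],o2-o1,rcond=None)[0]
    p,q=o1+d1*t[0],o2+d2*t[1]; return (p+q)/2,np.linalg.norm(p-q)
def blue(img):
    h=cv2.cvtColor(img,cv2.COLOR_BGR2HSV)
    m=cv2.inRange(h,(100,120,50),(130,255,255))
    n,l,st,c=cv2.connectedComponentsWithStats(m)
    return [(st[i],c[i]) for i in range(1,n) if st[i][4]>40]
E
python3 - <<'E'
from h import *
from workcell import snapshot
for n,(x0,y0,x1,y1) in {"top":(140,110,340,250),"side":(180,130,340,290)}.items():
    s=snapshot(n); im=s["color"]
    for st,c in blue(im): print(n,st,c, onz(s,*c,25) )
    c=cv2.resize(im[y0:y1,x0:x1],None,fx=4 if n=="top" else 3.7,fy=4 if n=="top" else 3.7,interpolation=cv2.INTER_CUBIC)
    cv2.imwrite(f"pics/{n}z.png",c)
E
```

```text
top [   0    0   36   76 2292] [18.1575 32.3805] [1113.1656  845.518    25.    ]
top [319 125  12  13  78] [323.9872 131.8974] [ 721.4569 -221.3468   25.    ]
top [301 146  16  16 189] [308.455  153.5503] [ 647.7272 -164.9539   25.    ]
top [239 200  15  15 174] [246.1552 206.908 ] [470.1632  55.0799  25.    ]
top [360 204  17  16 202] [367.6733 211.7129] [ 441.3109 -358.7795   25.    ]
side [289   0  21  23 192] [299.0938  10.2969] [1548.8927 2360.5688   25.    ]
side [309   0  38  22 307] [327.1205   9.4267] [1783.7565 2333.7724   25.    ]
side [232 198  16  19 259] [239.0039 206.9653] [469.7561  56.8223  25.    ]
side [305 231  18  22 321] [313.6106 241.7196] [ 647.4725 -164.3931   25.    ]
```

View pics/topz.png

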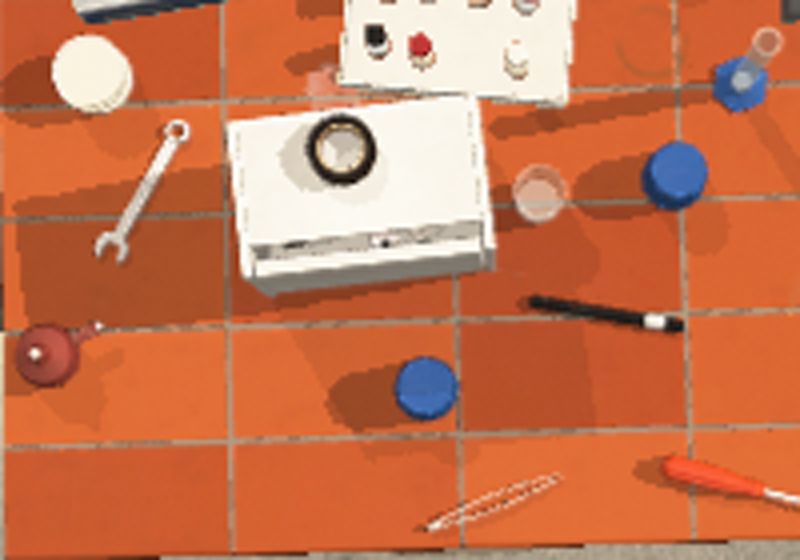

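View pics/sidez.png

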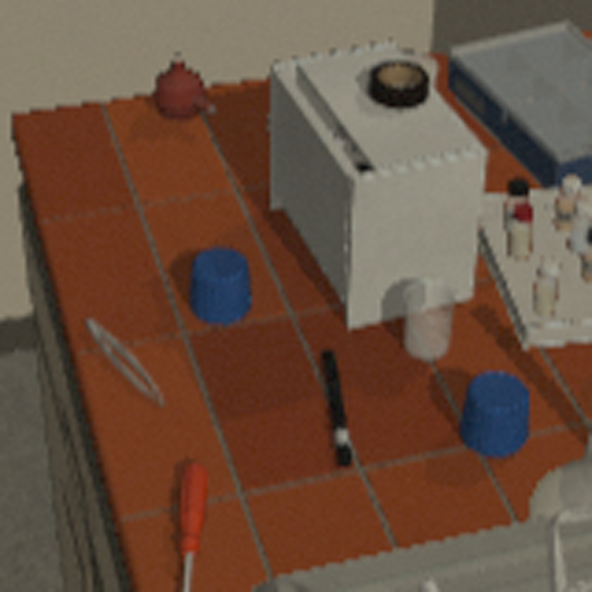

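Run:
```python
from h import *
from workcell import snapshot
s=snapshot("top"); im=s["color"]
c=cv2.resize(im[125:190,190:275],None,fx=9,fy=9,interpolation=cv2.INTER_CUBIC); cv2.imwrite("pics/topz2.png",c)
s=snapshot("side"); im=s["color"]
c=cv2.resize(im[138:222,248:318],None,fx=7,fy=7,interpolation=cv2.INTER_CUBIC); cv2.imwrite("pics/sidez2.png",cv2.convertScaleAbs(c,alpha=1.4))
```

```text
(no output)
```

View pics/topz2.png

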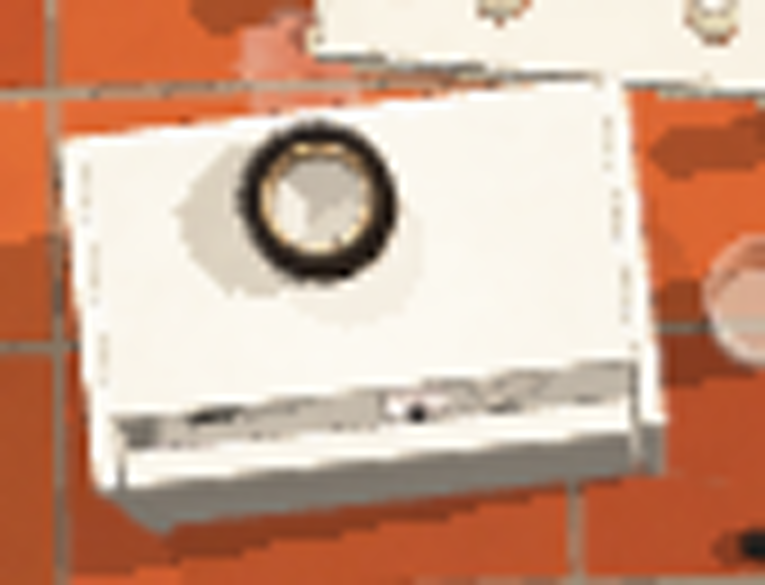

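View pics/sidez2.png

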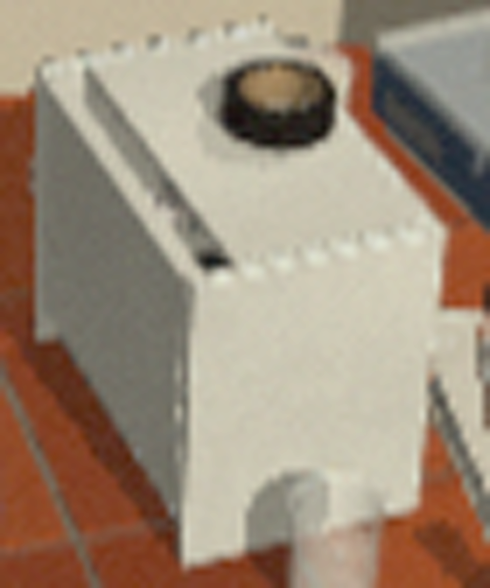

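Run:
```python
from h import *
from workcell import snapshot
t=snapshot("top"); sd=snapshot("side")
T={k:(190+(x+.5)/9-.5,125+(y+.5)/9-.5) for k,(x,y) in dict(BL=(62,140),BR=(625,78),FL=(100,490),FR=(663,425)).items()}
S={k:(248+x/7,138+y/7) for k,(x,y) in dict(BR=(442,232),FL=(38,65),FR=(195,278)).items()}
P={}
for k in T:
    P[k]=onz(t,*T[k],165); print(k,P[k], onz(sd,*S[k],165) if k in S else '', tri(t,T[k],sd,S[k]) if k in S else '')
print(np.linalg.norm(P['FL']-P['FR']),np.linalg.norm(P['BL']-P['FL']))
d=P['FL']-P['FR'];print('y axis yaw',np.degrees(np.arctan2(-d[0],d[1])));d=P['BL']-P['BR'];print(np.degrees(np.arctan2(-d[0],d[1])))
for d in(P['BL']-P['FL'],P['BR']-P['FR']):print(np.degrees(np.arctan2(d[1],d[0])))
```

```text
BL [679.683  201.1986 165.    ]  
BR [695.1945   3.2487 165.    ] [693.8945   3.2948 165.    ] (array([694.6188,   3.4299, 164.8818]), np.float64(1.2299719238905582))
FL [555.9887 190.478  165.    ] [556.4458 189.9249 165.    ] (array([556.302 , 190.4592, 164.6809]), np.float64(0.5691938634666716))
FR [572.6029  -6.2953 165.    ] [574.9157  -1.2922 165.    ] (array([572.6041,  -6.3936, 168.8834]), np.float64(0.9607798783586147))
197.47344265611164 124.158025178541
y axis yaw 4.826230424178441
4.480582960190797
4.953470543671004
4.4516249301545905
```

```bash
cat > plan.py <<'E'
from h import *
from scipy.spatial.transform import Rotation as Ro
from workcell import observe
def cur():
    o=observe(); return o["tool_pos"],Ro.from_euler("xyz",o["orientation"]),o
def frame(yaw,tilt=0):
    # yaw 1.571,tilt 0: tool y=+x ; tilt leans top towards -x
    return Ro.from_euler("y",-tilt)*Ro.from_euler("xyz",[np.pi,0,yaw])
def plan(p,R,n,R0p0=None):
    p0,R0,_=cur() if R0p0 is None else (*R0p0,0)
    rv=(R0.inv()*R).as_rotvec()
    print("rotvec/row",rv/n, "dist/row",np.linalg.norm(p-p0)/n)
    step=(np.array(p)-p0)/n
    for i in range(n):
        Ri=R0*Ro.from_rotvec(rv*i/n)
        print(i,np.round(Ri.inv().apply(step)/10,2))
E
python3 - <<'E'
from plan import *
R=frame(np.pi/2,.21); print(R.as_matrix())
plan([470,120,150],R,15)
from workcell import snapshot
s=snapshot("top")
for uv in[(248,241.5),(280,229),(272,185),(311,191),(306,226)]: print(uv,onz(s,*uv,5))
E
```

```text
[[ 0.      0.978   0.2085]
 [ 1.     -0.      0.    ]
 [ 0.      0.2085 -0.978 ]]
rotvec/row [-0.0125 -0.0078  0.0739] dist/row 32.304144709376004
0 [-2.46 -2.06  0.37]
1 [-2.6  -1.88  0.37]
2 [-2.73 -1.69  0.36]
3 [-2.84 -1.49  0.37]
4 [-2.94 -1.28  0.37]
5 [-3.03 -1.06  0.38]
6 [-3.09 -0.84  0.39]
7 [-3.15 -0.62  0.41]
8 [-3.18 -0.39  0.43]
9 [-3.2  -0.16  0.45]
10 [-3.2   0.07  0.47]
11 [-3.18  0.3   0.5 ]
12 [-3.14  0.53  0.53]
13 [-3.09  0.75  0.56]
14 [-3.02  0.97  0.59]
(248, 241.5) [351.3223  52.7541   5.    ]
(280, 229) [391.117 -59.09    5.   ]
(272, 185) [544.5971 -36.3637   5.    ]
(311, 191) [ 519.4957 -171.0029    5.    ]
(306, 226) [ 398.824  -149.1511    5.    ]
```

Emit:
step_arm:
  targets:
    - [[-2.46,-2.06,0.37],[-0.0125,-0.008,0.074],-0.27]
    - [[-2.6,-1.88,0.37],[-0.0125,-0.008,0.074],-0.27]
    - [[-2.73,-1.69,0.36],[-0.0125,-0.008,0.074],-0.27]
    - [[-2.84,-1.49,0.37],[-0.0125,-0.008,0.074],-0.27]
    - [[-2.94,-1.28,0.37],[-0.0125,-0.008,0.074],-0.27]

```text
clock: 0.92
tool_pos: [341.3, 412.4, 187.3]
orientation: [3.072, 0.028, 2.309]
wrist_force: [0.7, 0.2, -0.6]
gripper_width: 57.3
```

Emit:
step_arm:
  targets:
    - [[-3.03,-1.06,0.38],[-0.0125,-0.008,0.074],-0.27]
    - [[-3.09,-0.84,0.39],[-0.0125,-0.008,0.074],-0.27]
    - [[-3.15,-0.62,0.41],[-0.0125,-0.008,0.074],-0.27]
    - [[-3.18,-0.39,0.43],[-0.0125,-0.008,0.074],-0.27]
    - [[-3.2,-0.16,0.45],[-0.0125,-0.008,0.074],-0.27]

```text
clock: 1.33
tool_pos: [405.8, 265.6, 168.9]
orientation: [2.998, 0.028, 1.937]
wrist_force: [0.6, 0.3, 0.1]
gripper_width: 31.9
```

Emit:
step_arm:
  targets:
    - [[-3.2,0.07,0.47],[-0.0125,-0.008,0.074],-0.27]
    - [[-3.18,0.3,0.5],[-0.0125,-0.008,0.074],-0.27]
    - [[-3.14,0.53,0.53],[-0.0125,-0.008,0.074],-0.27]
    - [[-3.09,0.75,0.56],[-0.0125,-0.008,0.074],-0.27]
    - [[-3.02,0.97,0.59],[-0.0125,-0.008,0.074],-0.27]

```text
clock: 1.75
tool_pos: [470.2, 118.5, 150.6]
orientation: [2.929, 0.002, 1.566]
wrist_force: [0.3, 1.0, -0.3]
gripper_width: 31.9
```

Run:
```python
from plan import *
from workcell import snapshot
p,R0,o=cur();print(p,R0.as_matrix(),o['q'],o['clock'],o['gripper_width'])
plan([468,118,18],frame(np.pi/2,.21),5)
s=snapshot("side");cv2.imwrite("pics/s1.png",s["color"])
s=snapshot("top");cv2.imwrite("pics/t1.png",s["color"])
```

```text
[470.2176 118.5267 150.6217] [[ 0.0047  0.9775  0.211 ]
 [ 1.     -0.0042 -0.0028]
 [-0.0019  0.211  -0.9775]] [-0.4946  0.5578  0.1361  2.2564  0.0762  0.1357 -0.4651] 1.75 31.857401901037093
rotvec/row [ 0.0005  0.0006 -0.0008] dist/row 26.528262587275776
0 [-0.01 -0.6   2.58]
1 [-0.01 -0.6   2.58]
2 [-0.01 -0.6   2.58]
3 [-0.01 -0.6   2.58]
4 [-0.01 -0.6   2.58]
```

View pics/s1.png

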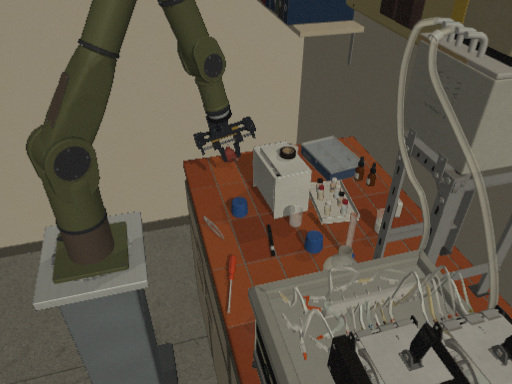

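View pics/t1.png

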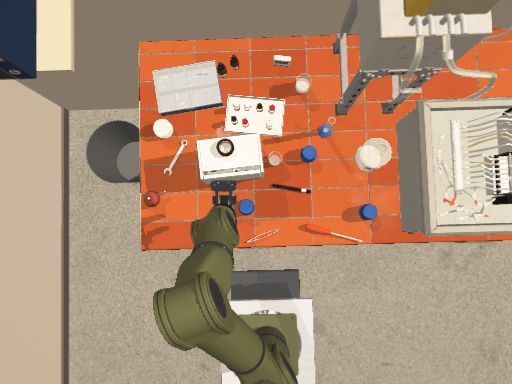

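Emit:
step_arm:
  targets:
    - [[0,-0.6,2.58],[0,0,0],-0.27]
    - [[0,-0.6,2.58],[0,0,0],-0.27]
    - [[0,-0.6,2.58],[0,0,0],-0.27]
    - [[0,-0.6,2.58],[0,0,0],-0.27]
    - [[0,-0.6,2.58],[0,0,0],-0.27]

```text
clock: 2.27
tool_pos: [471.0, 118.7, 102.5]
orientation: [2.95, 0.017, 1.569]
wrist_force: [0.3, -0.3, 0.7]
gripper_width: 32.0
```

Run:
```python
from plan import *
from workcell import snapshot
p,R0,o=cur();print(p,R0.as_matrix(),o['q'],o['clock'],o['gripper_width'])
plan([468,95,18],frame(np.pi/2,.21),5)
s=snapshot("side");cv2.imwrite("pics/s2.png",cv2.resize(s["color"][110:250,180:340],None,fx=4.5,fy=4.2))
s=snapshot("top");cv2.imwrite("pics/t2.png",cv2.resize(s["color"][110:250,180:340],None,fx=4.5,fy=4.2))
```

```text
[470.9727 118.6618 102.4712] [[ 0.0017  0.9817  0.1906]
 [ 0.9999  0.0015 -0.0165]
 [-0.0165  0.1906 -0.9815]] [-0.4597  0.6642  0.0799  2.2705  0.8159  0.0556 -1.2127] 2.2667 32.03240490808715
rotvec/row [-0.0036  0.0033  0.0003] dist/row 17.55460255254733
0 [-0.45 -0.38  1.65]
1 [-0.45 -0.39  1.65]
2 [-0.46 -0.39  1.65]
3 [-0.46 -0.4   1.65]
4 [-0.47 -0.4   1.64]
```

View pics/s2.png

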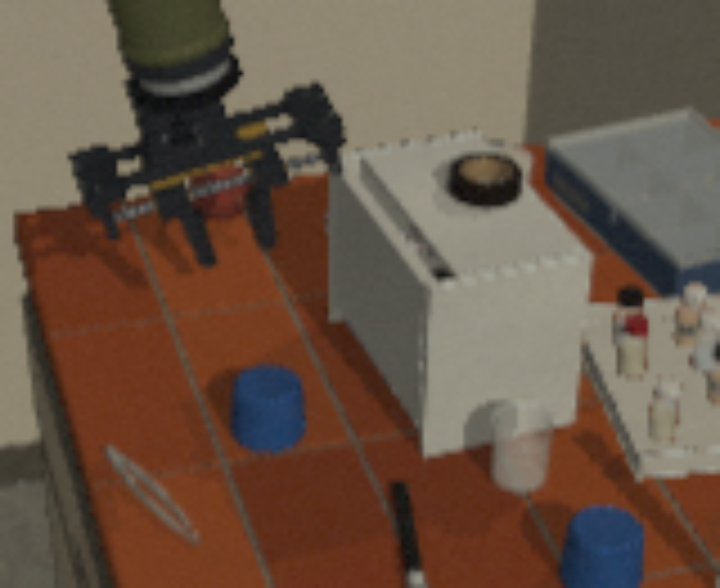

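View pics/t2.png

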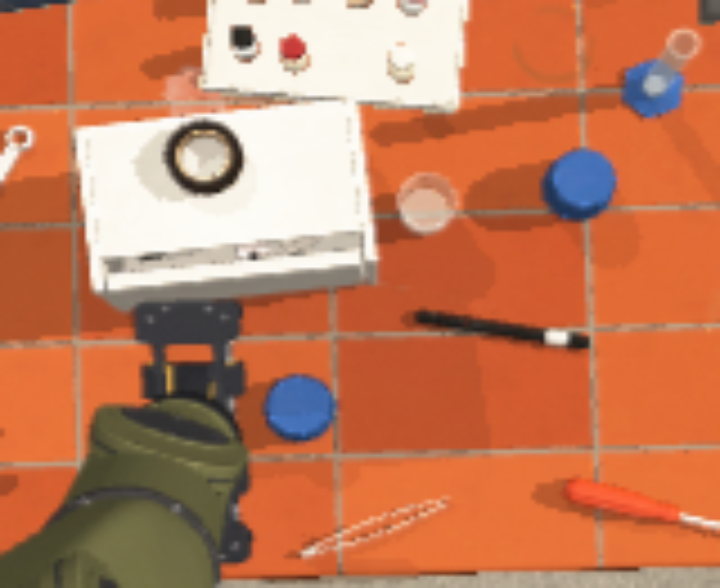

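Run:
```python
from plan import *
p,R0,o=cur();print(p)
p1=np.array([465,115,160]);plan(p1,frame(np.pi/2),5)
plan([507,63.5,150],frame(np.radians(192)),15,(p1,frame(np.pi/2)))
```

```text
[470.5767 118.3709 102.3507]
rotvec/row [0.0382 0.0034 0.0002] dist/row 11.603282533648287
0 [-0.09  0.11 -1.15]
1 [-0.08  0.06 -1.16]
2 [-0.08  0.02 -1.16]
3 [-0.08 -0.02 -1.16]
4 [-0.07 -0.07 -1.16]
rotvec/row [-0.      0.     -0.1187] dist/row 4.480203368399946
0 [-0.34  0.28  0.07]
1 [-0.37  0.24  0.07]
2 [-0.4   0.19  0.07]
3 [-0.42  0.14  0.07]
4 [-0.43  0.09  0.07]
5 [-0.44  0.04  0.07]
6 [-0.44 -0.01  0.07]
7 [-0.44 -0.06  0.07]
8 [-0.43 -0.12  0.07]
9 [-0.41 -0.17  0.07]
10 [-0.39 -0.21  0.07]
11 [-0.36 -0.26  0.07]
12 [-0.33 -0.3   0.07]
13 [-0.29 -0.34  0.07]
14 [-0.25 -0.37  0.07]
```

Emit:
step_arm:
  targets:
    - [[-0.1,0.1,-1.2],[0.038,0.0034,0],-0.1]
    - [[-0.1,0.1,-1.2],[0.038,0.0034,0],-0.1]
    - [[-0.1,0,-1.2],[0.038,0.0034,0],-0.1]
    - [[-0.1,0,-1.2],[0.038,0.0034,0],-0.1]
    - [[-0.1,0,-1.2],[0.038,0.0034,0],-0.1]

```text
clock: 2.78
tool_pos: [464.3, 114.5, 161.6]
orientation: [3.14, -0.003, 1.57]
wrist_force: [-0.3, 0.1, -1.5]
gripper_width: 39.7
```

Run:
```python
from plan import *
p,R0,o=cur();print(p,o['orientation'],o['q'],o['gripper_width'])
plan([507,63.5,150],frame(np.radians(192)),15)
```

```text
[464.2681 114.5299 161.6106] [ 3.1401 -0.0033  1.5705] [-0.0097  0.6092 -0.5135  2.037   0.5032  0.6165 -0.8645] 39.676028688210835
rotvec/row [ 0.0003 -0.0001 -0.1187] dist/row 4.504257693437069
0 [-0.34  0.28  0.08]
1 [-0.37  0.24  0.08]
2 [-0.4   0.2   0.08]
3 [-0.42  0.15  0.08]
4 [-0.43  0.1   0.08]
5 [-0.44  0.05  0.08]
6 [-0.44 -0.01  0.08]
7 [-0.44 -0.06  0.08]
8 [-0.43 -0.11  0.08]
9 [-0.41 -0.16  0.08]
10 [-0.39 -0.21  0.08]
11 [-0.36 -0.25  0.08]
12 [-0.33 -0.29  0.08]
13 [-0.29 -0.33  0.08]
14 [-0.25 -0.36  0.08]
```

Emit:
step_arm:
  targets:
    - [[-0.34,0.28,0.08],[0,0,-0.1187],-0.1]
    - [[-0.37,0.24,0.08],[0,0,-0.1187],-0.1]
    - [[-0.4,0.2,0.08],[0,0,-0.1187],-0.1]
    - [[-0.42,0.15,0.08],[0,0,-0.1187],-0.1]
    - [[-0.43,0.1,0.08],[0,0,-0.1187],-0.1]

```text
clock: 3.2
tool_pos: [478.8, 97.1, 156.7]
orientation: [3.138, 0.0, 2.17]
wrist_force: [0.1, 0.4, -0.1]
gripper_width: 39.6
```

Emit:
step_arm:
  targets:
    - [[-0.44,0.05,0.08],[0,0,-0.1187],-0.1]
    - [[-0.44,0,0.08],[0,0,-0.1187],-0.1]
    - [[-0.44,-0.06,0.08],[0,0,-0.1187],-0.1]
    - [[-0.43,-0.11,0.08],[0,0,-0.1187],-0.1]
    - [[-0.41,-0.16,0.08],[0,0,-0.1187],-0.1]

```text
clock: 3.62
tool_pos: [492.7, 80.1, 152.7]
orientation: [3.14, 0.002, 2.764]
wrist_force: [-0.5, 0.8, -0.4]
gripper_width: 39.8
```

Emit:
step_arm:
  targets:
    - [[-0.39,-0.21,0.08],[0,0,-0.1187],-0.1]
    - [[-0.36,-0.25,0.08],[0,0,-0.1187],-0.1]
    - [[-0.33,-0.29,0.08],[0,0,-0.1187],-0.1]
    - [[-0.29,-0.33,0.08],[0,0,-0.1187],-0.1]
    - [[-0.25,-0.36,0.08],[0,0,-0.1187],-0.1]

```text
clock: 4.03
tool_pos: [506.6, 63.2, 148.7]
orientation: [3.141, 0.002, -2.925]
wrist_force: [-0.1, -0.1, -0.4]
gripper_width: 39.9
```

Run:
```python
from plan import *
p,R0,o=cur();print(p,o['orientation'],o['q'],o['gripper_width'])
plan([507,63.5,60],frame(np.radians(192)),5)
from workcell import snapshot
s=snapshot("wrist");cv2.imwrite("pics/w3.png",s["color"])
```

```text
[506.6403  63.1736 148.7205] [ 3.1408  0.0017 -2.9254] [ 0.3551  0.803  -0.9908  1.9454  0.8766  0.899   0.687 ] 39.86372503438321
rotvec/row [0.0002 0.0003 0.0014] dist/row 17.744357901157606
0 [-0.01  0.    1.77]
1 [-0.01  0.    1.77]
2 [-0.01  0.    1.77]
3 [-0.01  0.    1.77]
4 [-0.01  0.    1.77]
```

View pics/w3.png

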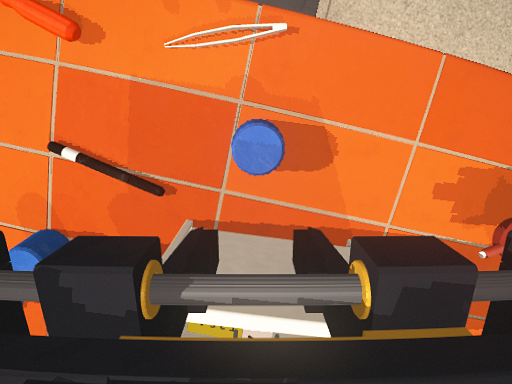

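Run:
```python
from plan import *
from workcell import snapshot
s=snapshot("wrist")
for z in(25,51):
    print(z,onz(s,258,148,z))
print([ (st,c) for st,c in blue(s["color"])])
```

```text
25 [473.0455  56.5926  25.    ]
51 [470.4889  55.7768  51.    ]
[(array([ 233,  119,   53,   56, 2202], dtype=int32), array([258.3351, 147.1199])), (array([   8,  229,   61,   42, 1472], dtype=int32), array([ 35.5272, 248.9925]))]
```

Emit:
step_arm:
  targets:
    - [[0,0,1.77],[0,0,0],-0.1]
    - [[0,0,1.77],[0,0,0],-0.1]
    - [[0,0,1.77],[0,0,0],-0.1]
    - [[0,0,1.77],[0,0,0],-0.1]
    - [[0,0,1.77],[0,0,0],-0.1]

```text
clock: 4.55
tool_pos: [507.6, 63.1, 59.6]
orientation: [-3.141, 0.003, -2.936]
wrist_force: [0.6, -0.1, 0.1]
gripper_width: 39.8
```

Run:
```python
from plan import *
p,R0,o=cur();print(p,o['orientation'],o['q'],o['wrist_force'])
plan([507,63.5,12],frame(np.radians(192)),5)
from workcell import snapshot
s=snapshot("wrist");cv2.imwrite("pics/w4.png",s["color"])
print([ (st,c,onz(s,*c,51)) for st,c in blue(s["color"])])
s=snapshot("side");cv2.imwrite("pics/s4.png",cv2.resize(s["color"][110:250,180:340],None,fx=4.5,fy=4.2))
```

```text
[507.5971  63.0706  59.5808] [-3.1409  0.0034 -2.9361] [ 0.2796  0.9258 -0.8593  2.0064  1.0831  0.7562  0.5087] [ 0.6452 -0.072   0.1086]
rotvec/row [-0.0001  0.0007 -0.0008] dist/row 9.51729246813571
0 [0.01 0.01 0.95]
1 [0.01 0.01 0.95]
2 [0.01 0.01 0.95]
3 [0.01 0.01 0.95]
4 [0.01 0.01 0.95]
[(array([ 221,  118,   76,   82, 4649], dtype=int32), array([258.0475, 159.4545]), array([469.1617,  56.2132,  51.    ]))]
```

View pics/w4.png

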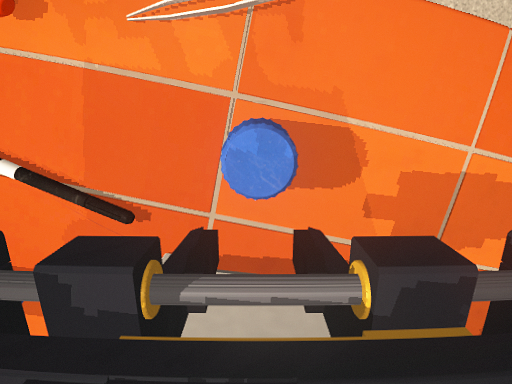

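View pics/s4.png

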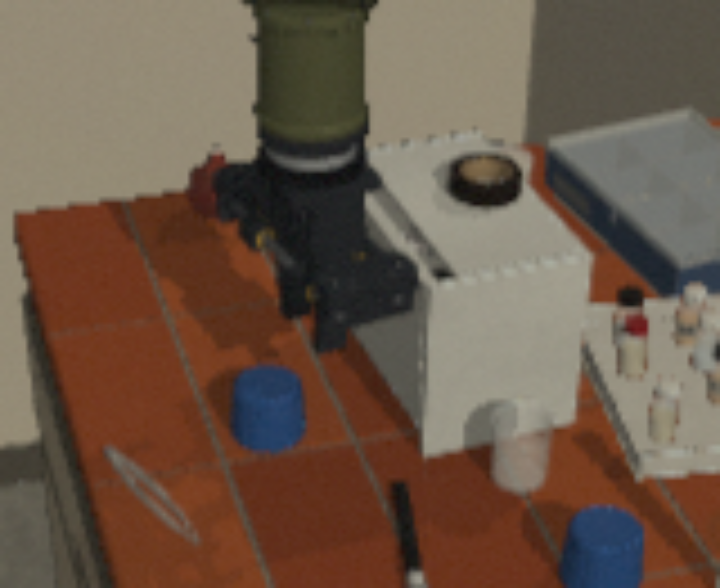

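Emit:
step_arm:
  targets:
    - [[0,0,0.95],[0,0,0],-0.1]
    - [[0,0,0.95],[0,0,0],-0.1]
    - [[0,0,0.95],[0,0,0],-0.1]
    - [[0,0,0.95],[0,0,0],-0.1]
    - [[0,0,0.95],[0,0,0],-0.1]

```text
clock: 5.07
tool_pos: [509.0, 62.3, 12.0]
orientation: [-3.14, 0.006, -2.935]
wrist_force: [0.1, -0.4, -0.4]
gripper_width: 39.9
```

Run:
```python
from plan import *
p,R0,o=cur();print(p,o['orientation'],o['q'],o['wrist_force'])
# pull to knob: contact then on
k=np.array([469.5,56.]);a=np.array([.978,.208])
p1=np.append(k+29*a,12);plan(p1,frame(np.radians(192)),3)
d=np.array([-.66,-.75]);plan(np.append(p1[:2]+85*d,12),frame(np.radians(192)),10,(p1,frame(np.radians(192))))
```

```text
[508.9904  62.3486  12.0297] [-3.1399  0.0057 -2.9346] [ 0.2445  0.999  -0.792   2.0201  1.2119  0.6958  0.4087] [ 0.0556 -0.438  -0.3918]
rotvec/row [-0.0006  0.0019 -0.0008] dist/row 3.710990540801126
0 [ 0.37  0.07 -0.  ]
1 [ 0.37  0.07 -0.  ]
2 [0.37 0.07 0.  ]
rotvec/row [0. 0. 0.] dist/row 8.491921160726825
0 [ 0.68 -0.51 -0.  ]
1 [ 0.68 -0.51 -0.  ]
2 [ 0.68 -0.51 -0.  ]
3 [ 0.68 -0.51 -0.  ]
4 [ 0.68 -0.51 -0.  ]
5 [ 0.68 -0.51 -0.  ]
6 [ 0.68 -0.51 -0.  ]
7 [ 0.68 -0.51 -0.  ]
8 [ 0.68 -0.51 -0.  ]
9 [ 0.68 -0.51 -0.  ]
```

Emit:
step_arm:
  targets:
    - [[0.3,0.07,0],[0,0,0],-0.1]
    - [[0.3,0.07,0],[0,0,0],-0.1]
    - [[0.3,0,0],[0,0,0],-0.1]
    - [[0.3,0,0],[0,0,0],-0.1]
    - [[0.3,0,0],[0,0,0],-0.1]

```text
clock: 5.48
tool_pos: [493.9, 60.8, 13.0]
orientation: [-3.14, 0.007, -2.934]
wrist_force: [0.2, 0.3, -0.9]
gripper_width: 39.6
```

Emit:
step_arm:
  targets:
    - [[0.4,-0.3,0],[0,0,0],-0.1]
    - [[0.4,-0.3,0],[0,0,0],-0.1]
    - [[0.4,-0.3,0],[0,0,0],-0.1]
    - [[0.4,-0.3,0],[0,0,0],-0.1]
    - [[0.4,-0.3,0],[0,0,0],-0.1]

```text
clock: 5.9
tool_pos: [477.3, 41.3, 12.5]
orientation: [-3.14, 0.006, -2.934]
wrist_force: [1.3, -0.4, 0.5]
gripper_width: 39.8
```

Run:
```python
from plan import *
p,R0,o=cur();print(p,o['orientation'],o['q'],o['wrist_force'])
from workcell import snapshot
s=snapshot("wrist");cv2.imwrite("pics/w5.png",s["color"])
print([ (st,c,onz(s,*c,51)) for st,c in blue(s["color"])])
s=snapshot("side");cv2.imwrite("pics/s5.png",cv2.resize(s["color"][110:250,180:340],None,fx=4.5,fy=4.2))
```

```text
[477.2525  41.2699  12.4597] [-3.1397  0.0058 -2.9344] [ 0.2701  0.9756 -0.7703  2.1197  1.2971  0.6443  0.3209] [ 1.338  -0.379   0.5121]
[(array([ 206,  140,   99,  109, 7880], dtype=int32), array([254.1897, 196.648 ]), array([450.3293,  34.5222,  51.    ]))]
```

View pics/w5.png

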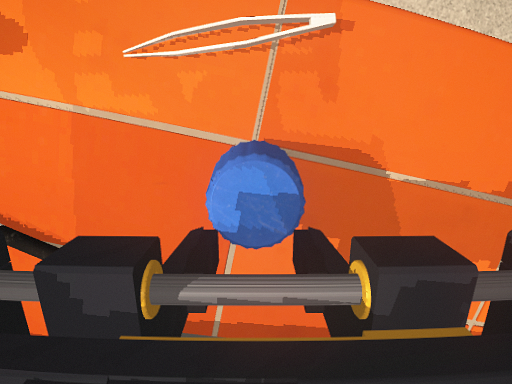

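View pics/s5.png

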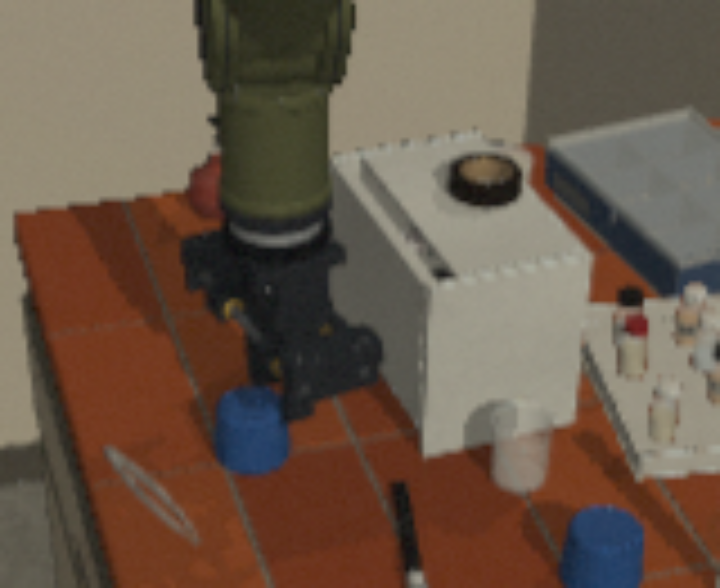

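Emit:
step_arm:
  targets:
    - [[0.42,-0.34,0],[0,0,0],-0.1]
    - [[0.42,-0.34,0],[0,0,0],-0.1]
    - [[0.42,-0.34,0],[0,0,0],-0.1]
    - [[0.42,-0.34,0],[0,0,0],-0.1]
    - [[0.42,-0.34,0],[0,0,0],-0.1]

```text
clock: 6.42
tool_pos: [460.0, 20.3, 12.2]
orientation: [-3.14, 0.005, -2.934]
wrist_force: [-0.4, 0.3, 0.4]
gripper_width: 39.8
```

Emit:
step_arm:
  targets:
    - [[0.42,-0.38,0],[0,0,0],-0.1]
    - [[0.42,-0.38,0],[0,0,0],-0.1]
    - [[0.42,-0.38,0],[0,0,0],-0.1]
    - [[0.42,-0.38,0],[0,0,0],-0.1]
    - [[0,0,0],[0,0,0],-0.1]

```text
clock: 6.83
tool_pos: [446.0, 0.9, 12.1]
orientation: [-3.139, 0.004, -2.935]
wrist_force: [0.1, 0.4, -0.7]
gripper_width: 39.9
```

Run:
```python
from plan import *
p,R0,o=cur();print(p,o['orientation'],o['q'],o['wrist_force'])
from workcell import snapshot
s=snapshot("wrist");cv2.imwrite("pics/w6.png",s["color"])
H=np.array([556.4,182.2])
for st,c in blue(s["color"]):
    q=onz(s,*c,51);print(st,c,q,np.linalg.norm(q[:2]-H))
s=snapshot("side");
for st,c in blue(s["color"]):print(st,c,onz(s,*c,25.5))
```

```text
[445.9611   0.9364  12.0718] [-3.1386  0.004  -2.935 ] [ 0.3368  0.9578 -0.7451  2.2151  1.4026  0.6002  0.2612] [ 0.1107  0.4074 -0.745 ]
[ 205  140   99  108 7629] [253.1877 197.7727] [419.6559  -6.1423  51.    ] 232.7482600371377
[288   0  65  24 666] [317.7117  10.1276] [1698.5872 2329.0494   25.5   ]
[222 212  16  20 279] [229.2043 221.6272] [421.5618  -6.8844  25.5   ]
[305 231  18  22 321] [313.5919 241.6636] [ 647.2711 -164.6205   25.5   ]
```

View pics/w6.png

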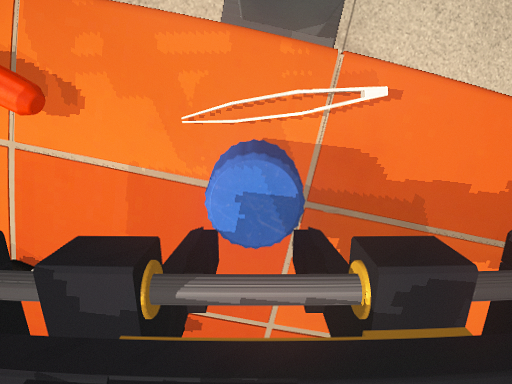

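Emit:
step_arm:
  targets:
    - [[0.36,-0.36,0],[0,0,0],-0.1]
    - [[0.36,-0.36,0],[0,0,0],-0.1]
    - [[0,0,0],[0,0,0],-0.1]
    - [[-0.5,0.2,0],[0,0,0],-0.1]
    - [[-1.5,0,0],[0,0,0],-0.1]

```text
clock: 7.35
tool_pos: [458.7, -0.2, 12.2]
orientation: [-3.14, 0.002, -2.933]
wrist_force: [-0.3, 0.1, 0.0]
gripper_width: 39.6
```

Run:
```python
from plan import *
p,R0,o=cur();print(p,o['orientation'],o['q'],o['wrist_force'])
from workcell import snapshot
s=snapshot("wrist");cv2.imwrite("pics/w7.png",s["color"])
H=np.array([556.4,182.2])
for st,c in blue(s["color"]):
    q=onz(s,*c,51);print(st,c,q,np.linalg.norm(q[:2]-H))
```

```text
[458.7354  -0.2247  12.1535] [-3.1398  0.0023 -2.9326] [ 0.3423  0.9614 -0.7455  2.176   1.3494  0.6084  0.3343] [-0.3098  0.126   0.014 ]
[ 198  108  102  106 8005] [248.1293 161.9433] [415.8792 -13.3222  51.    ] 240.77999044187922
```

View pics/w7.png

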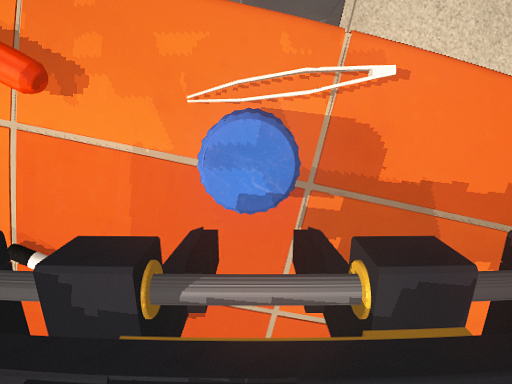

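Run:
```python
from plan import *
p,R0,o=cur()
p1=p+np.array([0,0,100.]);plan([526,29.5,112],frame(np.radians(184.7)),5,(p1,R0))
```

```text
rotvec/row [-0.0001  0.0018  0.0252] dist/row 13.565124752054228
0 [-1.32  0.29  0.02]
1 [-1.32  0.33  0.02]
2 [-1.31  0.36  0.02]
3 [-1.3   0.39  0.02]
4 [-1.29  0.43  0.01]
```

Emit:
step_arm:
  targets:
    - [[-0.1,0,-2],[0,0,0],-0.1]
    - [[0,0,-2],[0,0,0],-1]
    - [[0,0,-2],[0,0,0],-1]
    - [[0,0,-2],[0,0,0],-1]
    - [[0,0,-2],[0,0,0],-1]

```text
clock: 7.82
tool_pos: [461.0, 0.7, 113.3]
orientation: [-3.14, 0.006, -2.934]
wrist_force: [0.3, -0.3, 0.5]
gripper_width: 15.1
```

Emit:
step_arm:
  targets:
    - [[-1.3,0.29,0],[0,0,0.025],-1]
    - [[-1.3,0.33,0],[0,0,0.025],-1]
    - [[-1.3,0.36,0],[0,0,0.025],-1]
    - [[-1.3,0.39,0],[0,0,0.025],-1]
    - [[-1.3,0.43,0],[0,0,0.025],-1]

```text
clock: 8.23
tool_pos: [523.0, 28.7, 112.7]
orientation: [-3.14, 0.006, -3.06]
wrist_force: [1.0, 0.0, -0.2]
gripper_width: 0.6
```

Run:
```python
from plan import *
p,R0,o=cur();print(p,o['orientation'],o['q'],o['wrist_force'],o['gripper_width'])
from workcell import snapshot
for n in("wrist","side","top"):
    s=snapshot(n);im=s["color"]
    if n!="wrist": im=cv2.resize(im[110:250,180:340],None,fx=4.5,fy=4.2)
    cv2.imwrite(f"pics/{n}8.png",im)
```

```text
[523.0392  28.6795 112.6722] [-3.1404  0.0058 -3.0602] [ 0.3633  0.8402 -0.8827  1.9428  0.9148  0.8163  0.6104] [ 1.0082  0.0063 -0.1779] 0.632965930433149
```

View pics/side8.png

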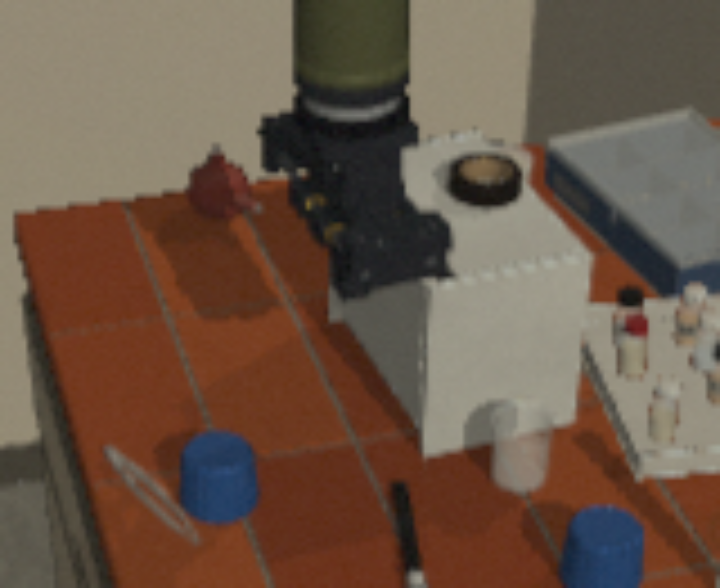

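View pics/top8.png

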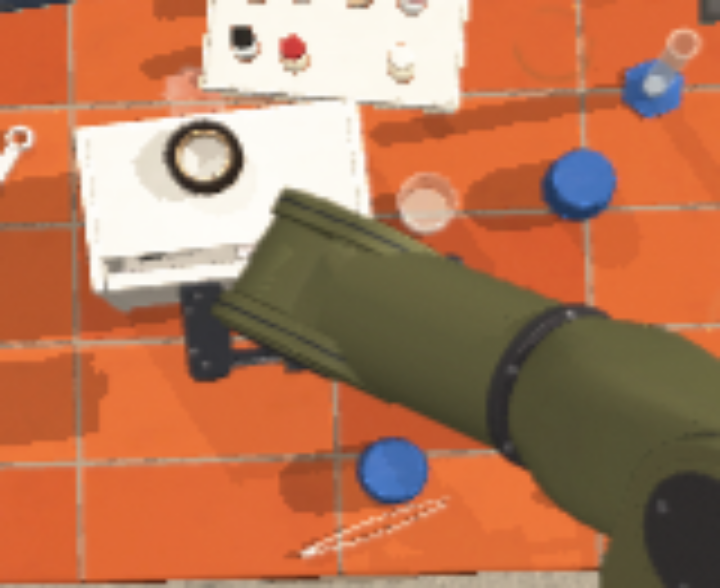

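View pics/wrist8.png

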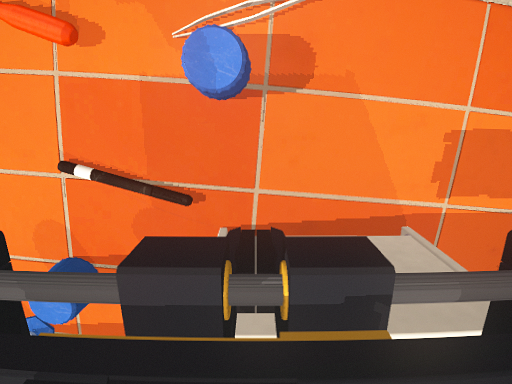

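Emit:
step_arm:
  targets:
    - [[-1,0,0],[0,0,0],-1]
    - [[-1,0,0],[0,0,0],-1]
    - [[-0.8,0,0],[0,0,0],-1]
    - [[-0.2,0,0],[0,0,0],-1]
    - [[0,0,0],[0,0,0],-1]

```text
clock: 8.8
tool_pos: [552.2, 30.6, 112.7]
orientation: [-3.14, 0.005, -3.059]
wrist_force: [-0.4, 0.1, -0.0]
gripper_width: 0.5
```

Emit:
step_arm:
  targets:
    - [[-0.2,0,0],[0,0,0],-1]
    - [[-0.2,0,0],[0,0,0],-1]
    - [[-0.2,0,0],[0,0,0],-1]
    - [[-0.2,0,0],[0,0,0],-1]
    - [[0,0,0],[0,0,0],-1]

```text
clock: 9.22
tool_pos: [559.6, 31.2, 112.7]
orientation: [-3.14, 0.004, -3.059]
wrist_force: [-3.6, -0.1, 2.0]
gripper_width: 0.3
```

Emit:
step_arm:
  targets:
    - [[-0.1,0,0],[0,0,0],-1]
    - [[-0.1,0,0],[0,0,0],-1]
    - [[-0.1,0,0],[0,0,0],-1]
    - [[-0.1,0,0],[0,0,0],-1]
    - [[0,0,0],[0,0,0],-1]

```text
clock: 9.63
tool_pos: [564.3, 31.8, 112.7]
orientation: [-3.14, 0.005, -3.059]
wrist_force: [-3.1, -0.8, 1.6]
gripper_width: 0.6
```

Emit:
step_arm:
  targets:
    - [[-0.1,0,0],[0,0,0],-1]
    - [[-0.1,0,0],[0,0,0],-1]
    - [[-0.1,0,0],[0,0,0],-1]
    - [[-0.1,0,0],[0,0,0],-1]
    - [[0,0,0],[0,0,0],-1]

```text
clock: 10.05
tool_pos: [568.3, 32.3, 112.8]
orientation: [-3.141, 0.005, -3.059]
wrist_force: [-4.6, -0.1, 0.3]
gripper_width: 0.3
```

Run:
```python
from plan import *
from workcell import snapshot
s=snapshot("side");im=s["color"]
cv2.imwrite(f"pics/side9.png",cv2.resize(im[130:220,220:320],None,fx=7,fy=6.6))
for i in range(1):print(observe()['wrist_force'],observe()['wrist_torque'])
```

```text
[-3.8203  0.1059  0.8749] [ 0.1661  0.99   -0.0074]
```

View pics/side9.png

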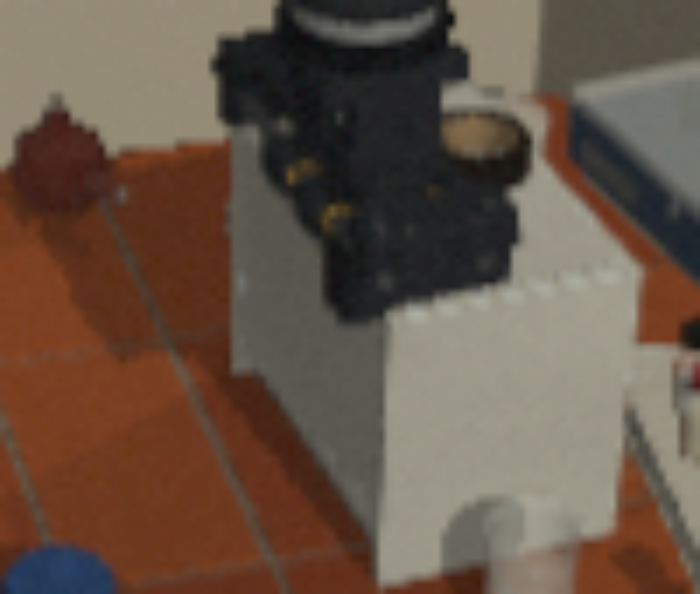

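Emit:
step_arm:
  targets:
    - [[-0.05,0,0],[0,0,0],-1]
    - [[-0.05,0,0],[0,0,0],-1]
    - [[-0.05,0,0],[0,0,0],-1]
    - [[-0.05,0,0],[0,0,0],-1]
    - [[0,0,0],[0,0,0],-1]

```text
clock: 10.52
tool_pos: [568.3, 32.2, 112.7]
orientation: [-3.14, 0.002, -3.058]
wrist_force: [-8.0, -0.2, 4.2]
gripper_width: 0.8
```

Emit:
step_arm:
  targets:
    - [[1.5,0,0],[0,0,0],-1]
    - [[3,0,0],[0,0,0],-1]
    - [[3,0,0],[0,0,0],-1]
    - [[3,0,0],[0,0,0],-1]
    - [[1.5,0,0],[0,0,0],-1]

```text
clock: 10.93
tool_pos: [449.2, 22.1, 112.6]
orientation: [-3.141, 0.007, -3.058]
wrist_force: [-0.0, -0.7, 0.1]
gripper_width: 0.7
```

Emit:
step_arm:
  targets:
    - [[0,0,0],[0,0,0],-1]
    - [[0,0,0],[0,0,0],-1]
    - [[0,0,0],[0,0,0],-1]
    - [[0,0,0],[0,0,0],-1]
    - [[0,0,0],[0,0,0],-1]

```text
clock: 11.35
tool_pos: [452.4, 22.8, 112.2]
orientation: [-3.141, 0.007, -3.06]
wrist_force: [0.0, -0.2, 0.9]
gripper_width: 0.6
```

Run:
```python
from plan import *
from workcell import snapshot
p,R0,o=cur();print(p,o['q'],o['wrist_force'])
for n in("wrist","side","top"):
    s=snapshot(n);im=s["color"]
    if n!="wrist": im=cv2.resize(im[110:250,180:340],None,fx=4.5,fy=4.2)
    cv2.imwrite(f"pics/{n}10.png",im)
```

```text
[452.3895  22.847  112.2328] [ 0.3686  0.7697 -0.8623  2.1475  0.9898  0.6869  0.4612] [ 0.0338 -0.2349  0.8866]
```

View pics/side10.png

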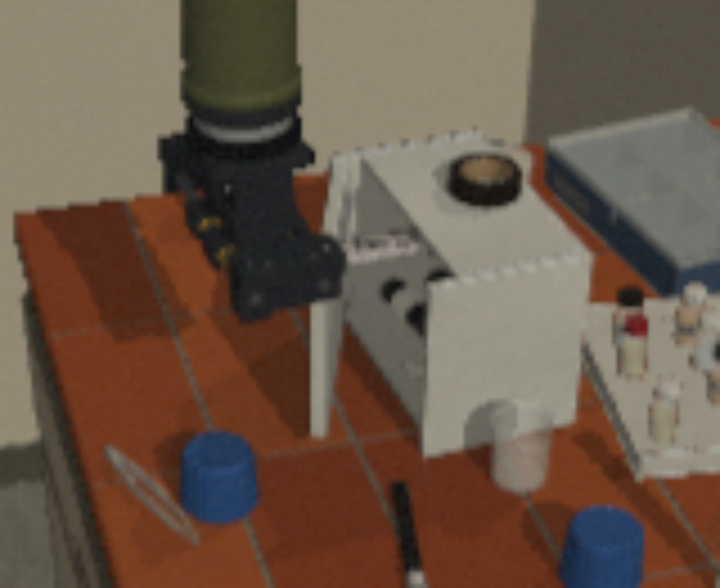

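View pics/top10.png

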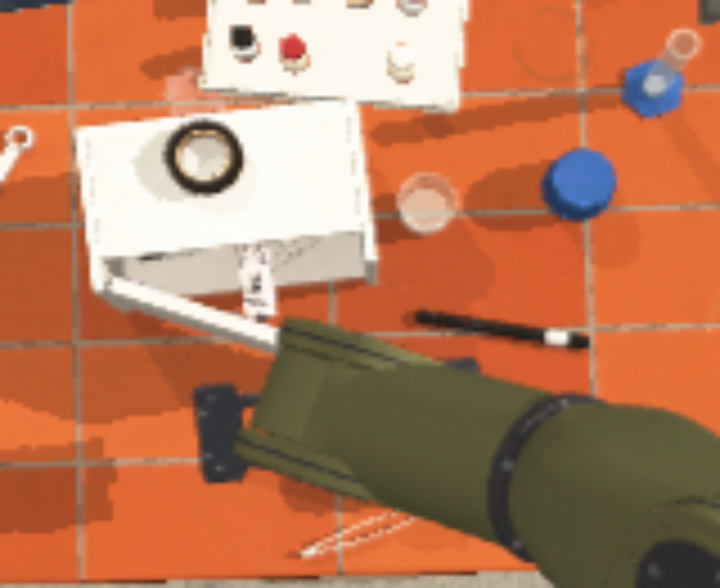

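```bash
cat > door.py <<'E'
from plan import *
H=np.array([556.4,182.2]);y=np.radians(4.7);ex=np.array([np.cos(y),np.sin(y)]);ey=np.array([-np.sin(y),np.cos(y)])
def C(th,r,a=9,b=18):
    n=np.cos(th)*ex-np.sin(th)*ey;u=-np.sin(th)*ex-np.cos(th)*ey
    return H+(12+a*abs(np.cos(th))+b*abs(np.sin(th)))*n+r*u
def loc(p): d=np.array(p)[:2]-H; return d@ex,d@ey
E
python3 - <<'E'
from door import *
from workcell import snapshot
s=snapshot("side");q=onz(s,180+318/4.5,110+437/4.2,23);l=loc(q);print(q,l,np.hypot(*l),np.arctan2(-l[0],-l[1]))
for th,r in zip(np.linspace(.45,1.53,10),np.linspace(145,115,10)):print(round(th,2),C(th,r))
E
```

```text
[498.2443  13.6122  23.    ] (np.float64(-71.7739554090091), np.float64(-163.25566975569944)) 178.33652004689455 0.4142064207743962
0.45 [530.3039  36.8581]
0.57 [515.8538  43.3354]
0.69 [502.3354  51.2908]
0.81 [489.9005  60.6314]
0.93 [478.7004  71.2462]
1.05 [468.8824  83.0033]
1.17 [460.5858  95.7473]
1.29 [453.9367 109.2987]
1.41 [449.0424 123.4539]
1.53 [445.9851 137.987 ]
```

Run:
```python
from door import *
p,_,o=cur();l0=np.array(loc(p));print(l0,p)
for th,r in [(.4,157)]+list(zip(np.linspace(.45,1.53,10),np.linspace(155,115,10))):print(round(th,2),np.round(loc(C(th,r)),1))
```

```text
[-117.9654 -150.5251] [451.1651  22.5151 112.1462]
0.4 [ -36.  -155.2]
0.45 [ -42.3 -151.7]
0.57 [ -56.6 -142.6]
0.69 [ -69.6 -132. ]
0.81 [ -81.1 -120.3]
0.93 [ -91.  -107.5]
1.05 [-99.2 -93.9]
1.17 [-105.6  -79.6]
1.29 [-110.2  -64.9]
1.41 [-112.9  -49.9]
1.53 [-113.7  -35. ]
```

Emit:
step_arm:
  targets:
    - [[0.5,-1.6,0],[0,0,0],-1]
    - [[0,-1.6,0],[0,0,0],-1]
    - [[0,-1.6,0],[0,0,0],-1]
    - [[0,-1.6,0],[0,0,0],-1]
    - [[0,-1.6,0],[0,0,0],-1]

```text
clock: 11.97
tool_pos: [452.5, -58.5, 112.2]
orientation: [-3.141, 0.006, -3.059]
wrist_force: [0.2, -1.4, -0.4]
gripper_width: 0.7
```

Emit:
step_arm:
  targets:
    - [[-1.8,0,0],[0,0,0],-1]
    - [[-1.8,0,0],[0,0,0],-1]
    - [[-1.8,0,0],[0,0,0],-1]
    - [[-1.8,0,0],[0,0,0],-1]
    - [[-1.8,0,0],[0,0,0],-1]

```text
clock: 12.38
tool_pos: [542.9, -50.5, 112.7]
orientation: [-3.141, 0.006, -3.059]
wrist_force: [0.4, 0.6, 0.6]
gripper_width: 0.1
```

Run:
```python
from door import *
from workcell import snapshot
p,_,o=cur();print(loc(p),p,o['orientation'],o['q'])
for n in("side","top"):
    s=snapshot(n);im=s["color"]
    im=cv2.resize(im[110:250,180:340],None,fx=4.5,fy=4.2)
    cv2.imwrite(f"pics/{n}11.png",im)
```

```text
(np.float64(-32.54781136567388), np.float64(-230.8000222337451)) [542.873  -50.4909 112.7006] [-3.1406  0.0055 -3.0594] [ 0.5079  0.8629 -0.8884  1.8796  0.8998  0.8546  0.7989]
```

View pics/side11.png

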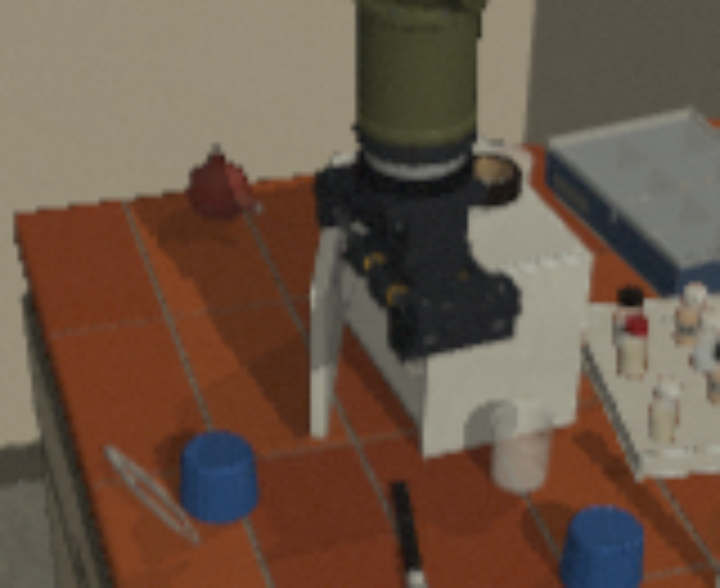

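View pics/top11.png

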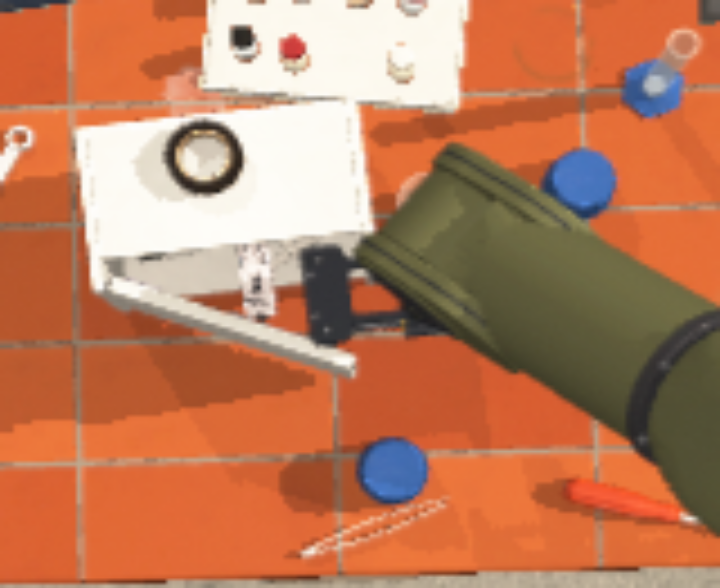

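Emit:
step_arm:
  targets:
    - [[0,1.5,0],[0,0,0],-1]
    - [[0,1.5,0],[0,0,0],-1]
    - [[0,1.5,0],[0,0,0],-1]
    - [[0,1.5,0],[0,0,0],-1]
    - [[0,1.5,0],[0,0,0],-1]

```text
clock: 12.9
tool_pos: [534.5, 24.6, 112.5]
orientation: [-3.14, 0.004, -3.059]
wrist_force: [0.6, -0.0, -0.3]
gripper_width: 0.6
```

Emit:
step_arm:
  targets:
    - [[0.4,0,0],[0,0,0],-1]
    - [[0.5,0.3,0],[0,0,0],-1]
    - [[0.5,0.3,0],[0,0,0],-1]
    - [[0.5,0.3,0],[0,0,0],-1]
    - [[0.5,0.4,0],[0,0,0],-1]

```text
clock: 13.32
tool_pos: [510.1, 34.0, 112.4]
orientation: [-3.139, 0.005, -3.061]
wrist_force: [-0.3, -0.6, -0.1]
gripper_width: 0.4
```

Run:
```python
from door import *
from workcell import snapshot
p,_,o=cur();print(loc(p),p,o['orientation'],o['q'],o['wrist_force'])
for n in("side","top"):
    s=snapshot(n);im=s["color"]
    im=cv2.resize(im[110:250,180:340],None,fx=4.5,fy=4.2)
    cv2.imwrite(f"pics/{n}12.png",im)
```

```text
(np.float64(-58.33262728732472), np.float64(-143.92170491055364)) [510.0563  33.9826 112.3965] [-3.1392  0.0051 -3.0608] [ 0.3486  0.8253 -0.8723  1.9791  0.9206  0.7905  0.5772] [-0.276  -0.6165 -0.1234]
```

View pics/side12.png

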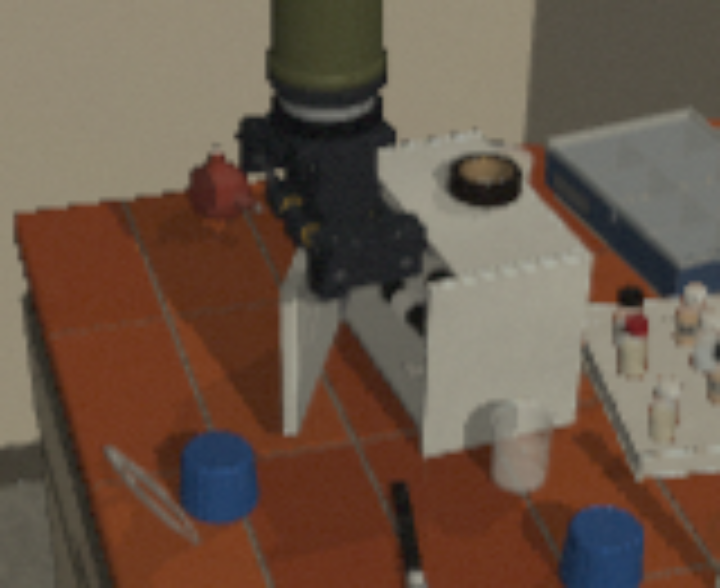

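View pics/top12.png

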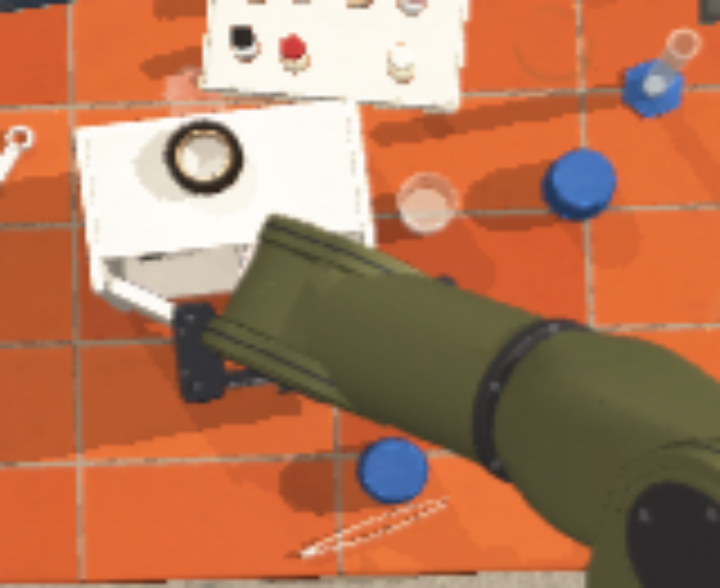

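Emit:
step_arm:
  targets:
    - [[0.6,0.6,0],[0,0,0],-1]
    - [[0.6,0.6,0],[0,0,0],-1]
    - [[0.6,0.6,0],[0,0,0],-1]
    - [[0.5,0.6,0],[0,0,0],-1]
    - [[0.5,0.6,0],[0,0,0],-1]

```text
clock: 13.83
tool_pos: [479.8, 64.0, 112.5]
orientation: [-3.141, 0.006, -3.058]
wrist_force: [0.7, -1.6, -0.1]
gripper_width: 0.7
```

Emit:
step_arm:
  targets:
    - [[0.5,0.7,0],[0,0,0],-1]
    - [[0.4,0.7,0],[0,0,0],-1]
    - [[0.4,0.7,0],[0,0,0],-1]
    - [[0.3,0.7,0],[0,0,0],-1]
    - [[0.3,0.7,0],[0,0,0],-1]

```text
clock: 14.25
tool_pos: [458.3, 97.1, 112.2]
orientation: [-3.141, 0.006, -3.059]
wrist_force: [0.7, -0.8, 0.6]
gripper_width: 0.7
```

Emit:
step_arm:
  targets:
    - [[0.3,0.7,0],[0,0,0],-1]
    - [[0.2,0.7,0],[0,0,0],-1]
    - [[0.2,0.7,0],[0,0,0],-1]
    - [[0.1,0.7,0],[0,0,0],-1]
    - [[0.1,0.7,0],[0,0,0],-1]

```text
clock: 14.67
tool_pos: [446.7, 131.1, 112.1]
orientation: [-3.14, 0.006, -3.059]
wrist_force: [-0.3, -0.6, 0.6]
gripper_width: 0.7
```

Run:
```python
from door import *
from workcell import snapshot
p,_,o=cur();print(loc(p),p,o['orientation'],o['q'],o['wrist_force'],o['wrist_torque'])
for n in("side","top"):
    s=snapshot(n);im=s["color"]
    im=cv2.resize(im[110:250,180:340],None,fx=4.5,fy=4.2)
    cv2.imwrite(f"pics/{n}13.png",im)
```

```text
(np.float64(-113.55398379719674), np.float64(-41.93933678380476)) [446.6643 131.0972 112.1145] [-3.1405  0.0057 -3.059 ] [ 0.1247  0.7769 -0.8498  2.1104  0.9623  0.7018  0.268 ] [-0.3332 -0.5612  0.5734] [-0.0641  0.0931  0.0221]
```

View pics/side13.png

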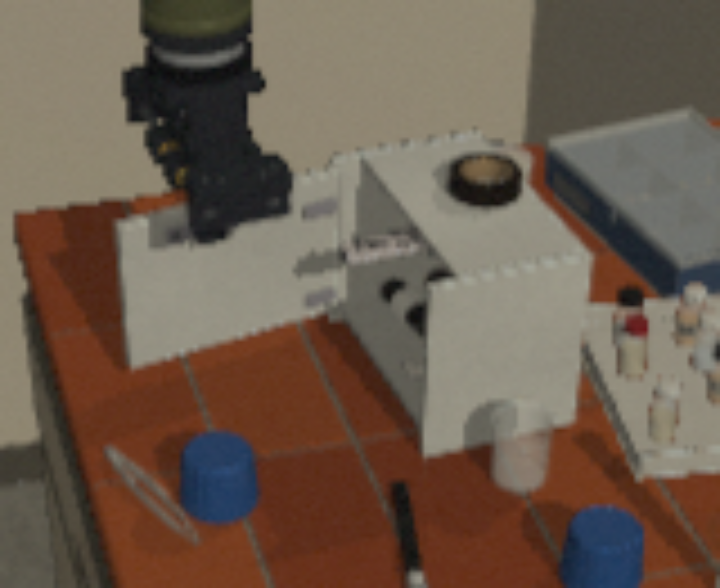

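View pics/top13.png

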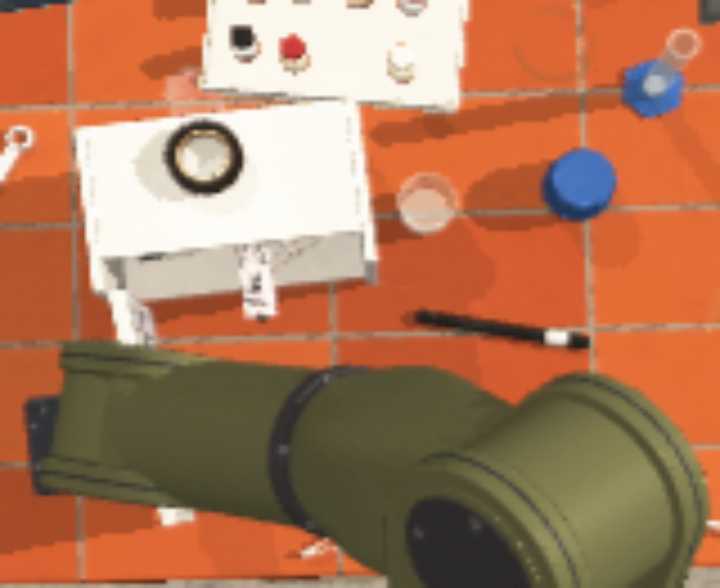

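Run:
```python
from door import *
from workcell import snapshot
s=snapshot("side")
q=onz(s,180+131/4.5,110+366/4.2,23);l=loc(q);print(q,l,np.hypot(*l),np.arctan2(-l[0],-l[1]), np.arctan2(-l[0],-l[1])+12/180)
```

```text
[384.2195 138.0842  23.    ] (np.float64(-175.21632181517526), np.float64(-29.859204218300178)) 177.74231771581358 1.4020044360677242 1.4686711027343908
```

Emit:
step_arm:
  targets:
    - [[0,0.4,0],[0,0,0],-1]
    - [[0,0.4,0],[0,0,0],-1]
    - [[0,0.3,0],[0,0,0],-1]
    - [[0,0,0],[0,0,0],-1]
    - [[0,0,0],[0,0,0],-1]

```text
clock: 15.23
tool_pos: [446.1, 141.7, 112.2]
orientation: [-3.141, 0.006, -3.059]
wrist_force: [0.9, -0.2, -0.3]
gripper_width: 0.1
```

Run:
```python
from door import *
from workcell import snapshot
p,_,o=cur();print(loc(p),o['wrist_force'])
s=snapshot("side");cv2.imwrite("pics/side14.png",cv2.resize(s["color"][130:210,190:270],None,fx=8,fy=7))
```

```text
(np.float64(-113.27488614946496), np.float64(-31.31038109515013)) [ 0.9183 -0.2128 -0.3188]
```

View pics/side14.png

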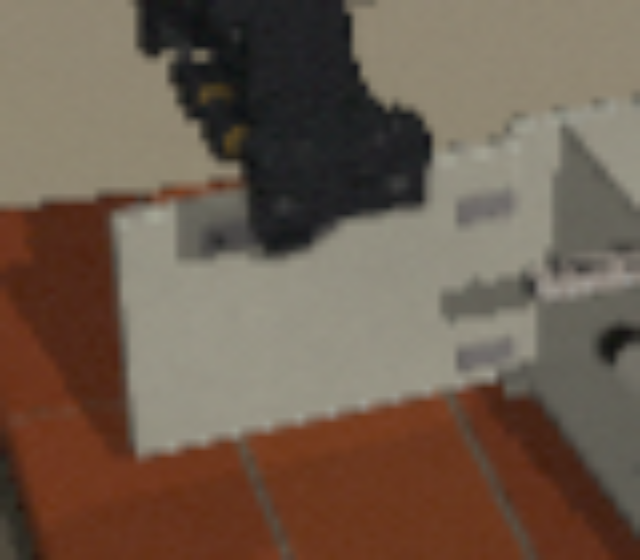

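Run:
```python
from door import *
from workcell import snapshot
s=snapshot("side")
q=onz(s,190+137/8,130+457/7,23);l=loc(q);print(q,l,np.hypot(*l), np.arctan2(-l[0],-l[1])+12/180)
```

```text
[379.577  150.1531  23.    ] (np.float64(-178.85428183459717), np.float64(-17.45049424198247)) 179.70357225124653 1.540202617333347
```

Emit:
step_arm:
  targets:
    - [[0,-0.5,0],[0,0,0],-1]
    - [[0,-1.2,0],[0,0,0],-1]
    - [[0,-1.5,0],[0,0,0],-1]
    - [[0,-1.5,0],[0,0,0],-1]
    - [[0,-1,-1],[0,0,0],-1]

```text
clock: 15.75
tool_pos: [449.6, 81.7, 121.0]
orientation: [-3.138, 0.003, -3.061]
wrist_force: [0.6, 0.9, 0.7]
gripper_width: 0.5
```

Emit:
step_arm:
  targets:
    - [[0,0,-2],[0,0,0],-1]
    - [[0,0,-2],[0,0,0],-1]
    - [[0,0,-2],[0,0,0],-1]
    - [[0,0,-2],[0,0,0],-1]
    - [[0,0,0],[0,0,0],-1]

```text
clock: 16.17
tool_pos: [451.8, 85.2, 205.0]
orientation: [3.142, 0.011, -3.06]
wrist_force: [-0.3, 0.4, 0.9]
gripper_width: 0.7
```

Emit:
step_arm:
  targets:
    - [[0,0,0],[0,0,0],-1]
    - [[0,0,0],[0,0,0],-1]
    - [[0,0,0],[0,0,0],-1]
    - [[0,0,0],[0,0,0],-1]
    - [[0,0,0],[0,0,0],-1]

```text
clock: 16.58
tool_pos: [449.6, 84.4, 201.5]
orientation: [-3.14, 0.004, -3.059]
wrist_force: [0.1, -0.5, -1.2]
gripper_width: 0.5
```

Run:
```python
from door import *
from workcell import snapshot
p,_,o=cur();print(p,o['wrist_force'],np.abs(o['joint_velocities']).max(),o['clock'])
for n in("side","top"):
    s=snapshot(n);im=s["color"]
    for st,c in blue(im):
        q=onz(s,*c,25.5 if n=="side" else 45);print(n,st,q,np.linalg.norm(q[:2]-H))
    im=cv2.resize(im[110:250,180:340],None,fx=4.5,fy=4.2)
    cv2.imwrite(f"pics/{n}15.png",im)
```

```text
[449.6344  84.4248 201.4617] [ 0.1425 -0.4948 -1.1553] 0.005678155248853244 16.5833
side [288   0  62  24 675] [1681.9737 2323.804    25.5   ] 2419.3767679599173
side [221 213  16  21 284] [416.627  -14.4008  25.5   ] 241.22271464408576
side [305 231  18  22 322] [ 647.2357 -164.9918   25.5   ] 358.87774072812346
top [   0    0   36   76 2276] [1104.067   834.8479   45.    ] 851.9908396370319
top [319 125  12  13  78] [ 717.3416 -218.4531   45.    ] 431.7697568130611
top [301 146  16  16 189] [ 644.512  -162.8066   45.    ] 356.080400332136
top [360 204  17  16 202] [ 440.8245 -354.1056   45.    ] 548.6176700616135
```

View pics/side15.png

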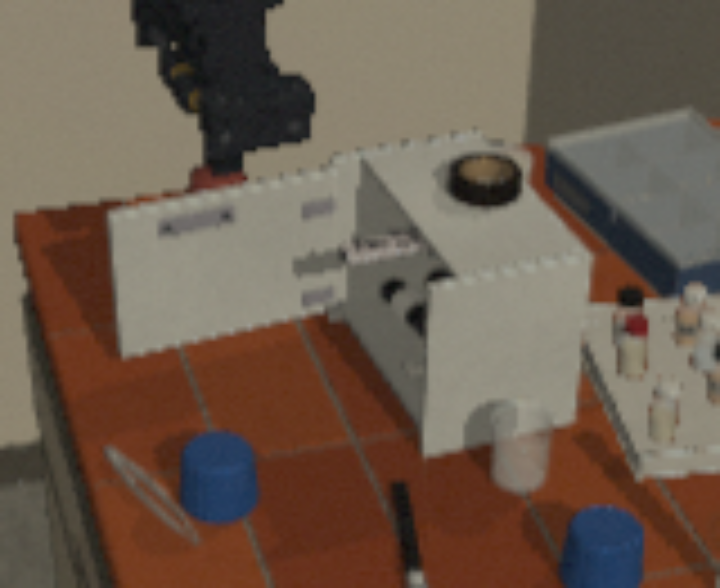

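View pics/top15.png

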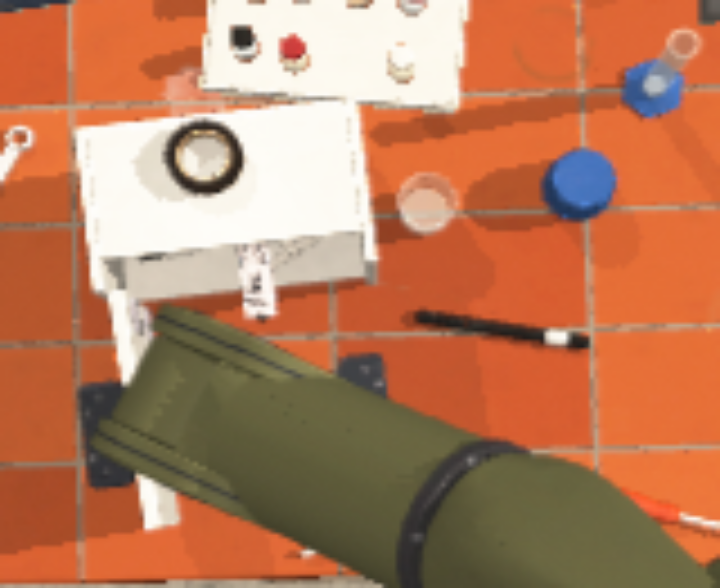

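The door stands square, the catch tongue is out, and the knob is upright about 241 mm from the hinge. Tape, beaker, pen and tweezers look unmoved, and the arm is clear and at rest.

```bash
python3 -c "
from workcell import hand_in
print(hand_in())"
```

```text
the job is handed in; nothing more can be done
None
```

The locker door is open and nearly square to the front. I handed the job in at about 16.6 s of the 61 s allowed; the hand-in reported no verdict.

- **Knob:** I drew it aside along the worktop, still standing, between the half-open fingers held against one side of it. It ended upright about 241 mm from the hinge axis, against the 215 mm needed.
- **Catch:** I pressed the door with shut fingers about 150 mm from the hinge until it stopped. The wrist force was 3–5 N while pressing and 8 N at the stop. On letting go the catch sprang out, and the side view put the door at about 0.41 rad.
- **Door:** I pushed it on from behind its free edge with the shut fingers. The last measurement gave about 1.54 rad, taken with the fingers still against the door. After backing off, the pictures still showed it square.

**Last checks:**
- The catch tongue was visibly out, but I did not measure its travel.
- The arm was still and clear of everything, with wrist force at noise level.
- The tape roll, beaker, pen and tweezers looked unmoved in the last pictures. I compared them by eye only. The screwdriver, spanner and pipette ball were hidden or outside the close-up views, but the arm never came near them at low height.

**Failed move:** My first approach to the knob, with the tool tilted, stopped about 85 mm short because a wrist joint was near its limit. It touched nothing, and I redid the approach with the tool vertical.

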